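Stack the bush, insulator and collar on the leaning floating post

ROBOT

A 7-joint arm with a two-finger parallel gripper is mounted at the origin on the work surface. World frame = base frame: x ahead of the robot, y to its left, z up, the work surface at z = 0. Lengths are in mm, angles in rad, forces in N, time in s.
With the tool pointing down it reaches from about 400 to 875 mm from the base axis. Payload 6.5 kg.
Tool frame: the origin (TCP) lies midway between the tips of the shut fingers; the grasp point (between the pads) lies 19 mm behind it; z points along the fingers, y is the line along which they close (so a half turn about z gives the same grasp; the last joint's range is limited). The gripper opens to 88 mm and grips with 3 to 60 N. Pads are 18 mm wide; open, the fingers measure 123 mm over their backs; the gripper's body (75 mm by 187 mm) begins 45 mm behind the grasp point.
Start: joints at [1.18, 0.536, -0.004, 1.538, 0.003, 1.067, -0.071], TCP at [207.423, -616.008, 238.716] pointing down, gripper open.
Joint ranges: [-2.7, 2.7], [-0.37, 2.16], [-1.27, 1.26], [0.24, 2.4], [-1.31, 4.45], [0.19, 1.91], [-2.76, 2.76]. Speed limits (rad/s): [2.39, 2.39, 3.14, 3.14, 3.14, 3.14, 3.14].

INTERFACE

Orientations are given as a unit quaternion [w, x, y, z].
In Python, from bench import env gives the robot as it stands.
- The arm moves only by the tool servo_tool, never from a script. Its argument "series" is a list of rows, each an object with "travel": the shift along the tool's x, y, z in cm, a list of three; "yaw": the turn about the tool's z in degrees; "claw": the opening, from 0 (shut) to 1 (fully open). A call has 1 to 12 rows; each row is the pose to reach, as a shift and turn from the pose commanded when the call began, along the tool's axes at that moment; what a row does not reach only later rows make up. A row lasts 1/8 s, in which the tool goes at most 62.5 mm and 10.7 degrees, less where a joint would pass 70% of its speed; a pose out of reach is approached as far as the arm can. A call with a gripper value outside its range is refused whole. The fingers move at their own pace and stop on an object; the grip force is fixed at half the most. Time passes only in rows, so rows that repeat a pose let the fingers close. It gives the time, the measured TCP pose, the force, the opening and the grip force at its end, in the units of the state.
- env.read_state(): the state, without advancing time (a new reading comes with each control period).
- env.read_camera(name): name is "scene" or "top" or "wrist"; returns a dict with "frame" (400x640x3 uint8, red, green, blue), "z_map" (400x640 float32, mm along the optical axis (not along the pixel's ray), 0 where there is no reading), "camera_matrix" (3x3 intrinsics, pixels), "dist_coeffs" ([k1, k2, p1, p2, k3] as OpenCV has them; the pictures are not rectified), "pose" (4x4, takes a point from camera to world coordinates). Camera axes: x right, y down, z forward; pixel columns grow to the right and rows downward; lengths in mm; the calibration is good to about 2 mm. A picture is of the moment at which its call begins.
- env.hand_in(): hands the job in; it is judged then, once.
The state is a dict: "time": time; "joints": joint angles; "dq": joint speeds; "tau": joint torques, N m; "eef_pos": TCP position; "tcp_rot": TCP orientation; "contact_force": force on the tool from outside, world axes, zero at the start; "torque": the same for the moment, N m; "finger_gap": finger opening in mm; "finger_force": force on a finger pad.
Only numpy, scipy, OpenCV 4.12 (cv2) and the standard library are available. Lean on these libraries where they do the work, as an engineer would, in place of code of your own. Each camera call takes 0.05 s, during which the arm holds its last target. There are 200 camera calls.

TASK

At the press station, thread the three rings onto the leaning steel post of the brass jig, in this order: the brass bush first, then the white insulator, then the black collar on top. Then push the stack fully home along the post, until the stiff red follower disc beneath it sits against the brass plate, with firm but not violent pressure. Leave everything else on the bench where it is.

Things in the scene. Friction and masses are not known exactly. Their poses are not given: they have to be found in the camera images.
- jig_head: Tilted top of the brass jig, bolted to the bench. Origin: centre of the plate's upper face (70 mm along x, 90 along y), 95 mm above the bench. z: the post's axis, up out of the plate, leaning 30 degrees from vertical roughly away from the robot (jig turned up to 20 degrees). y: level, along the plate's slot. x: down the slope. Nothing but post and follower stands above the plate.
- post_nominal (a point): Middle of the range of the post's top, 66 mm from the plate along jig_head z; it does NOT follow the post. The steel post (20 mm diameter, top edge chamfered to 17 mm over 3 mm) floats in the slot: its axis stands anywhere within 8 mm of this point along jig_head y (either side, not measured; x offset zero). It stays put, but yields along y to about 4 N.
- follower_home (a point): Centre of the top of the red follower disc once it is home: 8 mm above the plate; it does NOT follow the disc. The disc (34 mm diameter, 8 mm thick, around the post) begins 6 to 14 mm higher and stays where put; pushing it down takes about 10 N until it stops dead on the plate. All home: ring centres 16, 30, 44 mm above the plate. 20 N is ample; 90 N on the jig is too much.
- bush_mid (a point): Centre of the brass bush: a plain ring, 44 mm outside, 22 mm bore, 16 mm high, about 150 g, lying flat on a 3 mm grey-blue mat; z is its axis. Either face may be up.
- insulator_mid (a point): Centre of the white plastic insulator: a plain ring, 48 mm outside, 22 mm bore, 12 mm high, about 30 g, lying flat on the mat; z is its axis. Either face may be up.
- collar_mid (a point): Centre of the black collar: a plain ring, 40 mm outside, 22 mm bore, 16 mm high, about 110 g, lying flat on the mat; z is its axis. Either face may be up.
- bush: The brass bush again; origin at the centre of its underside, z its axis.
- insulator: The white insulator again; origin at the centre of its underside, z its axis.
- collar: The black collar again; origin at the centre of its underside, z its axis.
- flange_ring: Bystander, not for this job: flat bare steel ring, 60 mm outside, 36 mm bore, 8 mm thick, on or beside the mat; origin at the centre of its underside.
- eyebolt: Bystander: steel lifting eye standing on its 32 mm foot, 53 mm high; origin under its foot.
- spray_can: Bystander: white spray can with an orange band, 66 mm in diameter, 190 mm high, standing; origin at the centre of its underside.
- hex_key: Bystander: dark L-shaped hex key, 110 by 30 mm, 8 mm thick, lying on the bench; origin under its long leg.
- spanner: Bystander: steel spanner lying on the bench, some 180 mm long; origin under its middle.
- brush: Bystander: brush lying on the bench, some 200 mm long; origin under its middle.
Mind the look-alikes: they are no part of the job. Several things look just like the insulator: the one meant starts farthest to the robot's right.

How it is judged (in metres and radians):
On the way, in this order (a step that is already met when the one before it is completed fails the run):
1. the brass bush is on the post (x of bush_mid in the frame of jig_head between -0.006 and 0.006 m and y of bush_mid in the frame of jig_head between -0.011 and 0.011 m and z of bush_mid in the frame of jig_head between 0 and 0.055 m and angle between the z axis of bush and the z axis of jig_head, either way round below 0.15 rad), for 0.2 s.
2. the white insulator is on the post (x of insulator_mid in the frame of jig_head between -0.006 and 0.006 m and y of insulator_mid in the frame of jig_head between -0.011 and 0.011 m and z of insulator_mid in the frame of jig_head between 0 and 0.058 m and angle between the z axis of insulator and the z axis of jig_head, either way round below 0.15 rad), for 0.2 s.
3. the black collar is on the post (x of collar_mid in the frame of jig_head between -0.006 and 0.006 m and y of collar_mid in the frame of jig_head between -0.011 and 0.011 m and z of collar_mid in the frame of jig_head between 0 and 0.0645 m and angle between the z axis of collar and the z axis of jig_head, either way round below 0.15 rad), for 0.2 s.
At the end, for the whole second after the job is handed in: Bush, insulator, collar are on the post in that order from the plate up, at rest, square within 0.08 rad, each within 2.5 mm of its home height (centres 16, 30, 44 mm above the plate), and within 5 mm (across the slot) and 11 mm (along it) of the plate's centre (x of bush_mid in the frame of jig_head between -0.005 and 0.005 m and y of bush_mid in the frame of jig_head between -0.011 and 0.011 m and z of bush_mid in the frame of jig_head between 0 and 0.0185 m and angle between the z axis of each of bush, insulator, collar and the z axis of jig_head, either way round below 0.08 rad and x of insulator_mid in the frame of jig_head between -0.005 and 0.005 m and y of insulator_mid in the frame of jig_head between -0.011 and 0.011 m and z of insulator_mid in the frame of jig_head between 0 and 0.0325 m and x of collar_mid in the frame of jig_head between -0.005 and 0.005 m and y of collar_mid in the frame of jig_head between -0.011 and 0.011 m and z of collar_mid in the frame of jig_head between 0 and 0.0465 m and linear speed of each of bush, insulator, collar below 0.02 m/s); the robot touches nothing.
It fails at once if a bystander (flange ring, eyebolt, spray can, hex key, spanner, brush) is shoved more than 40 mm (distance of any of flange_ring, eyebolt, spray_can, hex_key, spanner, brush from where it was at the start of the episode above 0.04 m).
It fails at once if the spray can or eyebolt is knocked over (angle between any of spray_can, eyebolt's own z axis and vertical above 0.6 rad).
It fails at once if the jig is loaded with more than 90 N (contact force between jig and anything else above 90 N).
It also fails if it takes over 72 s, if anything falls off the work surface, if the arm or the gripper's body presses on something with over 40 N, if the wrist force passes 120 N, or if a joint passes its speed limit or range.

## Working session

There is one attempt and no reset: what is moved stays moved. The work goes in short steps, Python scripts to look and compute and a tool call to move; the robot and the scene stay as the last step left them, time stands still between calls to the robot, and variables do not carry over. Pictures are saved under pics/ and viewed, at most 10 in all, crops included, and the job is handed in when it is done.

Besides the shell and the picture viewer there is one more tool, called after "Call:" in YAML: its name, and indented under it one key for each argument. servo_tool: Moves the arm, as the interface text tells. Its arguments: {"type":"object","properties":{"series":{"type":"array","items":{"type":"object","properties":{"travel":{"type":"array","items":{"type":"number"}},"yaw":{"type":"number"},"claw":{"type":"number"}}}}},"required":["series"]}

```bash
mkdir -p pics; ls; cat > h.py <<'E'
from bench import env
import numpy as np, cv2, pickle
from scipy.spatial.transform import Rotation as R
def cap(n,save=None):
    d=env.read_camera(n); 
    if save: cv2.imwrite('pics/'+save+'.png',d['frame'][:,:,::-1]); pickle.dump(d,open('pics/'+save+'.pkl','wb'))
    return d
def load(s): return pickle.load(open('pics/'+s+'.pkl','rb'))
def cloud(d):
    h,w=d['z_map'].shape
    u,v=np.meshgrid(np.arange(w),np.arange(h))
    p=cv2.undistortPoints(np.stack([u,v],-1).reshape(-1,1,2).astype(float),d['camera_matrix'],d['dist_coeffs']).reshape(h,w,2)
    z=d['z_map'][...,None]; P=np.concatenate([p*z,z],-1)
    W=P@d['pose'][:3,:3].T+d['pose'][:3,3]; W[d['z_map']<=0]=np.nan
    return W
def proj(d,X):
    T=np.linalg.inv(d['pose']); r=cv2.Rodrigues(T[:3,:3])[0]
    return cv2.projectPoints(np.asarray(X,float).reshape(-1,1,3),r,T[:3,3],d['camera_matrix'],d['dist_coeffs'])[0].reshape(-1,2)
E
python3 - <<'E'
from h import *
a=cap('scene','scene0'); b=cap('top','top0'); c=cap('wrist','wrist0')
s=env.read_state(); print(s)
for d in (a,b,c): print(d['pose'].round(3).tolist(), d['camera_matrix'].tolist(), d['dist_coeffs'])
cv2.imwrite('pics/top0b.png',cv2.resize(b['frame'][:,:,::-1],(800,500)))
E
```

```text
pics
{'time': 0.15, 'joints': array([ 1.17977958,  0.53696811, -0.00444052,  1.53856135,  0.00261701,
        1.06727994, -0.07119952]), 'dq': array([-0.00092528, -0.00205096,  0.00087978, -0.00357459,  0.00019076,
        0.00062708,  0.00042031]), 'tau': array([ 1.60283958e-03, -5.71324468e+01,  9.91954096e-01, -2.51828867e+01,
       -5.61661378e-02,  1.51402369e-02,  1.39631620e-04]), 'eef_pos': array([ 207.29552704, -615.61288953,  238.08897923]), 'tcp_rot': array([-5.86817623e-04,  9.86833948e-01,  1.61735564e-01, -1.49537232e-04]), 'contact_force': array([-0.36995206,  0.39354921, -0.71012921]), 'torque': array([0.01697099, 0.04064521, 0.0352283 ]), 'finger_force': 0.0, 'finger_gap': 87.97373941624875}
[[0.783, 0.341, -0.52, 1212.682], [0.622, -0.423, 0.659, -883.169], [0.004, -0.839, -0.544, 809.545], [0.0, 0.0, 0.0, 1.0]] [[493.3004324677656, 0.0, 325.45962348894926], [0.0, 493.3004324677656, 198.68063852677977], [0.0, 0.0, 1.0]] [-0.07650692  0.          0.          0.          0.        ]
[[0.027, -0.986, 0.162, 353.365], [-1.0, -0.026, 0.009, -26.335], [-0.005, -0.162, -0.987, 1160.929], [0.0, 0.0, 0.0, 1.0]] [[426.76444445313047, 0.0, 325.3901928621294], [0.0, 426.76444445313047, 201.93308693967631], [0.0, 0.0, 1.0]] [-0.03127748  0.          0.          0.          0.        ]
[[0.319, -0.898, -0.305, 285.617], [-0.948, -0.303, -0.1, -589.685], [-0.003, 0.32, -0.947, 383.976], [0.0, 0.0, 0.0, 1.0]] [[284.2310702839493, 0.0, 311.80252489512503], [0.0, 284.2310702839493, 197.6382972683526], [0.0, 0.0, 1.0]] [-0.00846552  0.          0.          0.          0.        ]
```

View pics/top0b.png

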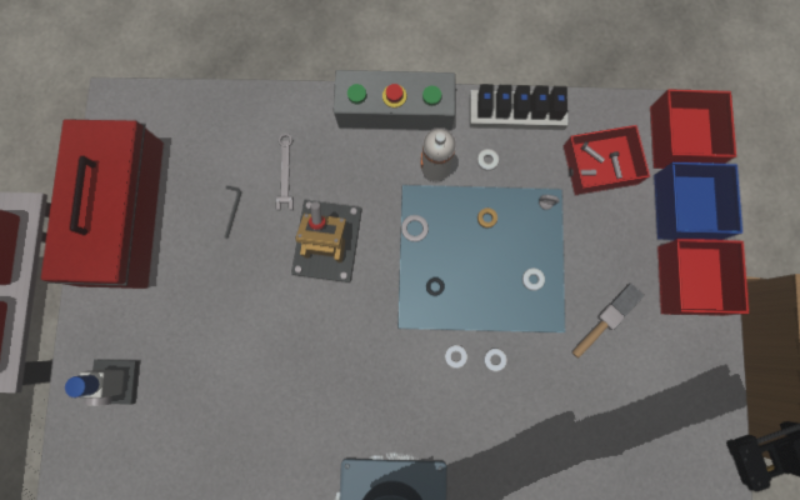

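View pics/scene0.png

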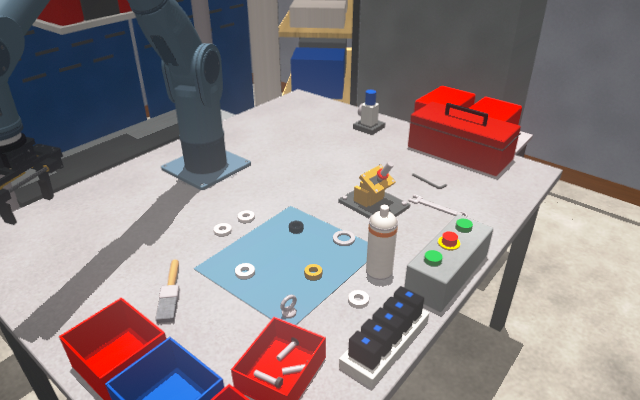

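```bash
python3 - <<'E'
from h import *
b=load('top0'); a=load('scene0')
Wb=cloud(b); Wa=cloud(a)
# candidates in top px (640 scale)
print('mat', np.nanmedian(Wb[160:255,330:440][...,2]))
c={'bush':(390,174),'coll':(348,229),'insM':(427,223),'ins2':(390,127),'ins3':(365,286),'ins4':(397,288),'flange':(331,182),'eye':(438,161)}
for n,(u,v) in c.items():
    p0=np.nanmedian(Wb[v-1:v+2,u-1:u+2].reshape(-1,3),0)
    for nm,W in (('top',Wb),('scene',Wa)):
        m=(np.hypot(W[...,0]-p0[0],W[...,1]-p0[1])<45)&(W[...,2]>8)&(W[...,2]<80)
        P=W[m]; 
        if len(P)<5: continue
        top=P[P[:,2]>np.percentile(P[:,2],60)-2.5]
        lo,hi=top.min(0),top.max(0)
        print(n,nm,len(P),'c',((lo+hi)/2).round(1),'ext',(hi-lo).round(1),'zmed',np.median(top[:,2]).round(1))
def crop(d,u,v,w,h,f,n): cv2.imwrite('pics/'+n+'.png',cv2.resize(d['frame'][v-h//2:v+h//2,u-w//2:u+w//2,::-1],None,fx=f,fy=f,interpolation=cv2.INTER_CUBIC))
A=cv2.resize(b['frame'][150:310,320:460],None,fx=3.5,fy=3.5,interpolation=cv2.INTER_CUBIC)[:, :,::-1]
B=cv2.resize(a['frame'][150:220,330:420],None,fx=3.3,fy=3.3,interpolation=cv2.INTER_CUBIC)[:,:,::-1]
C=cv2.resize(b['frame'][155:225,230:295],None,fx=4.5,fy=4.5,interpolation=cv2.INTER_CUBIC)[:,:,::-1]
H=np.zeros((560,800,3),np.uint8); H[:560,:490]=A; H[:231,490:490+297]=B; H[240:240+C.shape[0],490:490+C.shape[1]]=C
cv2.imwrite('pics/c1.png',H)
# jig plate cloud
for nm,W in (('top',Wb),('scene',Wa)):
    p0=Wb[190,258]; m=(np.hypot(W[...,0]-p0[0],W[...,1]-p0[1])<90)&(W[...,2]>50)&(W[...,2]<190)
    print(nm,p0,m.sum(),W[m].min(0),W[m].max(0))
E
```

```text
mat 3.6783704083384237
bush top 183 c [ 625.5 -189.2   20.7] ext [40.  41.1  7.8] zmed 19.8
bush scene 225 c [ 629.2 -190.8   20.1] ext [44.3 47.2  6. ] zmed 19.9
coll top 135 c [469.8 -78.1  20.3] ext [35.8 37.9  7.1] zmed 19.2
coll scene 144 c [474.4 -78.8  20.5] ext [41.7 40.3  8.4] zmed 19.4
insM top 220 c [ 492.  -290.4   16.7] ext [46.4 46.1  7.5] zmed 15.4
insM scene 222 c [ 496.  -292.2   16.4] ext [47.5 49.9  6.2] zmed 15.8
ins2 top 162 c [ 758.  -191.5   14.4] ext [44.6 45.2  8.5] zmed 12.5
ins2 scene 226 c [ 764.7 -194.5   13.2] ext [47.9 47.9  5.8] zmed 12.6
ins3 top 201 c [ 323.  -124.8   14.3] ext [44.7 45.3  7.7] zmed 12.9
ins3 scene 129 c [ 327.6 -127.3   13.9] ext [48.3 48.6  5.6] zmed 13.6
ins4 top 206 c [ 317.4 -209.3   14.2] ext [44.5 45.9  7.3] zmed 13.0
ins4 scene 147 c [ 322.1 -212.    14.9] ext [48.7 49.5  7.7] zmed 13.5
flange top 227 c [595.3 -30.8  13.1] ext [72.5 57.9  7.1] zmed 12.0
flange scene 189 c [603.8 -33.2  13.9] ext [58.4 58.7  7.8] zmed 12.4
eye top 148 c [ 662.4 -322.2   44.8] ext [14.2 39.6 22.1] zmed 49.8
eye scene 245 c [ 669.6 -325.    43.5] ext [15.2 39.6 27.2] zmed 47.1
top [551.74594828 153.741756   108.92245657] 1169 [517.17450438 113.74240739  50.14529215] [616.09383924 209.27709281 158.81351808]
scene [551.74594828 153.741756   108.92245657] 839 [519.77441086 110.17045261  50.20748465] [620.0232418  211.11430973 158.58010396]
```

View pics/c1.png

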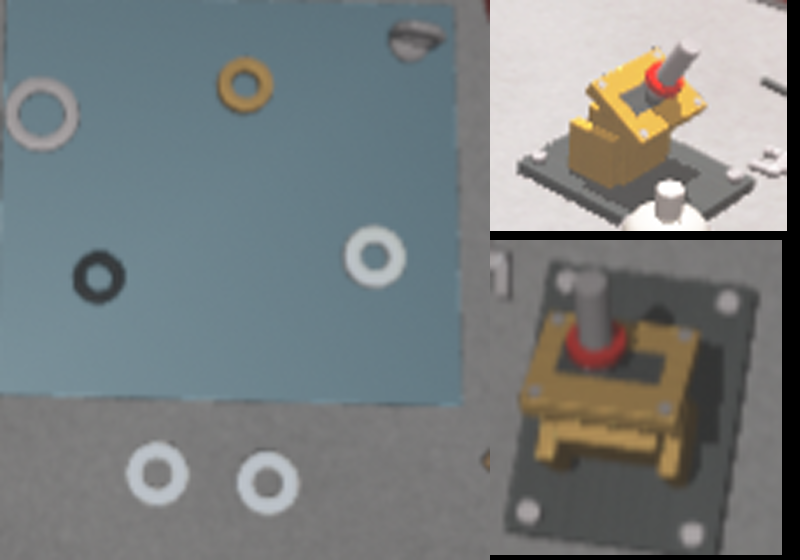

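```bash
cat >> h.py <<'E'
def go(t,xdir=None):
    s=env.read_state(); q=s['tcp_rot']; M=R.from_quat([q[1],q[2],q[3],q[0]]).as_matrix()
    d=M.T@(np.array(t)-s['eef_pos'])/10
    yaw=0
    if xdir is not None:
        e=M.T@np.array([np.cos(np.radians(xdir)),np.sin(np.radians(xdir)),0]); yaw=np.degrees(np.arctan2(e[1],e[0]))
    print('t',round(s['time'],2),'travel cm',d.round(2),'yaw',round(yaw,2),'n',np.linalg.norm(d)*10/62.5,'xdir now',np.degrees(np.arctan2(M[1,0],M[0,0])).round(2),'joints',s['joints'].round(2))
E
python3 - <<'E'
from h import *
go([627.5,-190,160],-6.9)
b=load('top0'); a=load('scene0')
for nm,d in (('top',b),('scene',a)):
    W=cloud(d); f=d['frame'].astype(int)
    r=np.hypot(W[...,0]-560,W[...,1]-160)<75
    br=r&(f[...,0]>f[...,2]*1.6)&(f[...,1]>f[...,2]*1.3)&(f[...,0]<f[...,1]*1.7)&(W[...,2]>70)
    P=W[br]
    # ransac plane with normal near 30deg tilt
    best=None; rng=np.random.default_rng(0)
    for i in range(500):
        q=P[rng.choice(len(P),3,False)]; n=np.cross(q[1]-q[0],q[2]-q[0]); 
        if np.linalg.norm(n)<1: continue
        n/=np.linalg.norm(n); n*=np.sign(n[2])
        if abs(n[2]-.866)>.08 or n[0]<0: continue
        k=(abs((P-q[0])@n)<1.5)
        if best is None or k.sum()>best.sum(): best=k
    Q=P[best]; c=Q.mean(0); u,s_,vt=np.linalg.svd(Q-c); n=vt[2]*np.sign(vt[2][2])
    yaw=np.degrees(np.arctan2(n[1],n[0])); print(nm,len(P),best.sum(),'n',n.round(3),'tilt',np.degrees(np.arccos(n[2])).round(1),'yaw',yaw.round(1))
    h=np.array([n[0],n[1],0]);h/=np.linalg.norm(h); ya=np.cross([0,0,1],h); xa=np.cross(ya,n)
    X=(Q-c)@xa; Y=(Q-c)@ya; print('ext x',X.min(),X.max(),'y',Y.min(),Y.max())
    rect=cv2.minAreaRect(np.stack([X,Y],1).astype(np.float32)); print(rect)
    print('centre',c+xa*(X.min()+X.max())/2+ya*(Y.min()+Y.max())/2)
    red=r&(f[...,0]>f[...,1]*2.2)&(f[...,0]>100)&(W[...,2]>80); print('red',red.sum(),W[red].mean(0), (W[red]-c)@n)
E
```

```text
t 0.15 travel cm [ 53.41 -26.91   7.84] yaw 25.52 n 9.650746136596082 xdir now 18.62 joints [ 1.18  0.54 -0.    1.54  0.    1.07 -0.07]
top 626 269 n [ 0.491 -0.05   0.869] tilt 29.6 yaw -5.8
ext x -27.552111159170636 41.32965142858874 y -42.04758527187197 46.63223139279029
((6.929542541503906, 2.3025970458984375), (68.69963836669922, 88.70138549804688), 0.235739603638649)
centre [573.89892719 160.57296567  96.86588817]
red 48 [577.31740727 165.87156548 117.0202178 ] [16.87941227 19.02241928 17.69845965 23.1323725  21.94343742 20.16002938
 20.02170642 20.43026745 19.36368557 20.52291099 20.88934121 21.93980241
 19.15561348 20.32637134 20.02131604 16.46627184 18.29603208 19.9071015
 21.99132417 19.35974059 22.56920451 18.7894024  15.77938013 18.99611033
 21.91211514 21.75596565 21.2012716  19.09315577 24.70812615 21.28791639
 18.42823226 20.03173778 16.65539771 17.69886285 19.8922979  15.92248092
 20.47692318 18.04218275 19.65607818 18.22605325 17.10007155 15.87945926
 13.77727272 14.51844232 13.7971998  14.47578189 17.30586649 13.46299253]
scene 431 196 n [ 0.494 -0.038  0.869] tilt 29.7 yaw -4.4
ext x -36.89471363237332 32.56626237551645 y -39.87187191102872 50.43342158570889
((-2.4364471435546875, 5.733592987060547), (90.13433837890625, 68.41494750976562), 88.73143768310547)
centre [579.50362317 156.83794037  96.00784432]
red 34 [588.34941558 157.88722461 113.19905448] [20.74097611 19.36860762 19.78552591 20.89158644 19.051401   20.51310389
 14.87584232 19.02110562 20.94320306 16.36675854 20.7911023  17.45774475
 16.01770228 21.50457024 21.2635136  19.89545407 15.79939857 18.9076676
 19.49430205 20.1075216  17.34797796 19.13579787 23.40098471 15.52828374
 22.53312659 22.20823766 14.36129213 16.15420816 18.76539371 20.69007516
 22.62586377 20.56438083 21.02784134 17.79902764]
```

Call:
servo_tool:
  series:
    - {"travel": [5.3, -2.7, 0.7], "yaw": 3, "claw": 1}
    - {"travel": [11, -5.4, 1.5], "yaw": 6, "claw": 1}
    - {"travel": [17, -8.4, 2.4], "yaw": 9, "claw": 1}
    - {"travel": [23, -11.4, 3.2], "yaw": 12, "claw": 1}
    - {"travel": [29, -14.5, 4], "yaw": 15, "claw": 1}
    - {"travel": [35, -17.5, 5], "yaw": 18, "claw": 1}
    - {"travel": [41, -20.5, 6], "yaw": 21, "claw": 1}
    - {"travel": [47, -23.6, 7], "yaw": 24, "claw": 1}
    - {"travel": [51, -25.7, 7.5], "yaw": 24.3, "claw": 1}
    - {"travel": [53.4, -26.9, 7.8], "yaw": 24.3, "claw": 1}
    - {"travel": [53.4, -26.9, 7.8], "yaw": 24.3, "claw": 1}
    - {"travel": [53.4, -26.9, 7.8], "yaw": 24.3, "claw": 1}

```text
time: 1.65
eef_pos: [626.8, -191.7, 160.4]
tcp_rot: [0.0, 0.999, -0.05, -0.001]
contact_force: [-0.1, -0.6, 0.3]
finger_gap: 88.2
finger_force: 0.0
```

```bash
cat >> h.py <<'E'
def ring(d,p0,zt,rad):
    """fit circle to the ring's outer top edge from colour/height mask: use depth cloud above zt"""
    W=cloud(d); m=(np.hypot(W[...,0]-p0[0],W[...,1]-p0[1])<rad+20)&(W[...,2]>zt)&(W[...,2]<45)
    n,l,st,ce=cv2.connectedComponentsWithStats(m.astype(np.uint8))
    k=1+np.argmax(st[1:,4]); m=l==k; P=W[m]; top=np.median(P[:,2])
    cs,_=cv2.findContours(m.astype(np.uint8),cv2.RETR_EXTERNAL,cv2.CHAIN_APPROX_NONE)
    e=cv2.fitEllipse(max(cs,key=len)); 
    # hole ellipse
    q=P[abs(P[:,2]-top)<2.5]; c0=np.array([*q[:,:2].mean(0)])
    from scipy.optimize import least_squares
    # bounding-based centre
    lo,hi=np.percentile(q,1,axis=0),np.percentile(q,99,axis=0)
    print('px',ce[k].round(1),'n',m.sum(),'ell',np.round(e[0],1),np.round(e[1],1),'mean',q.mean(0).round(1),'bbox c',((lo+hi)/2).round(1),'ext',(hi-lo).round(1))
    return (lo+hi)/2
E
python3 - <<'E'
from h import *
d=cap('wrist','w1'); s=env.read_state(); print(s['eef_pos'],s['contact_force'])
ring(d,[627.5,-190],11,22)
E
```

```text
[ 626.52662022 -192.48894956  160.58653426] [-0.50855673  0.49818938 -0.07400043]
px [310.1 184.2] n 1036 ell [310.1 184.2] [40.  40.2] mean [ 626.4 -190.3   19. ] bbox c [ 625.9 -190.2   18.8] ext [41.2 40.9  3.7]
```

View pics/w1.png

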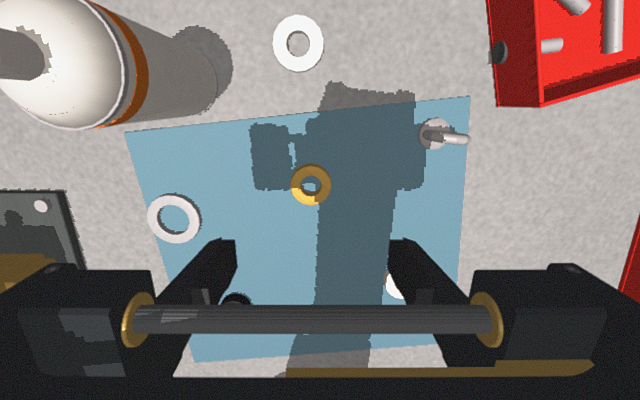

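```bash
python3 - <<'E'
from h import *
go([626.3,-190.3,6],-5.5)
E
```

```text
t 1.7 travel cm [-0.03 -0.23 15.46] yaw -0.31 n 2.4736351579766107 xdir now -5.81 joints [ 0.24  0.63 -0.02  1.58  0.02  0.93 -1.46]
```

Call:
servo_tool:
  series:
    - {"travel": [0, -0.2, 4], "yaw": 0, "claw": 0.8}
    - {"travel": [0, -0.2, 9], "yaw": 0, "claw": 0.8}
    - {"travel": [0, -0.2, 13], "yaw": 0, "claw": 0.75}
    - {"travel": [0, -0.2, 14.8], "yaw": 0, "claw": 0.7}
    - {"travel": [0, -0.2, 15.5], "yaw": 0, "claw": 0.7}
    - {"travel": [0, -0.2, 15.5], "yaw": 0, "claw": 0.7}
    - {"travel": [0, -0.2, 15.5], "yaw": 0, "claw": 0}
    - {"travel": [0, -0.2, 15.5], "yaw": 0, "claw": 0}
    - {"travel": [0, -0.2, 15.5], "yaw": 0, "claw": 0}
    - {"travel": [0, -0.2, 15.5], "yaw": 0, "claw": 0}

```text
time: 2.95
eef_pos: [628.6, -189.1, 6.9]
tcp_rot: [0.0, 0.999, -0.05, 0.001]
contact_force: [-0.6, -0.3, 5.7]
finger_gap: 42.9
finger_force: 30.0
```

```bash
python3 - <<'E'
from h import *
go([626.3,-190.3,200],-5.5); s=env.read_state(); print(s['finger_gap'],s['finger_force'],s['eef_pos'])
E
```

```text
t 2.95 travel cm [ -0.19   0.15 -19.31] yaw -0.19 n 3.0901461103827277 xdir now -5.69 joints [ 0.24  0.84 -0.02  1.63  0.03  0.67 -1.47]
42.92036990131445 30.00151396729052 [ 628.63174    -189.13978887    6.8834295 ]
```

Call:
servo_tool:
  series:
    - {"travel": [-0.2, 0, -4], "yaw": 0, "claw": 0}
    - {"travel": [-0.2, 0, -10], "yaw": 0, "claw": 0}
    - {"travel": [-0.2, -0.5, -16], "yaw": 0, "claw": 0}
    - {"travel": [-1, -4, -21], "yaw": 0, "claw": 0}
    - {"travel": [-2, -9.5, -23], "yaw": 0, "claw": 0}
    - {"travel": [-3, -15.5, -24.5], "yaw": 0, "claw": 0}
    - {"travel": [-4, -21.5, -26], "yaw": 0, "claw": 0}
    - {"travel": [-5, -27.5, -27], "yaw": 0, "claw": 0}
    - {"travel": [-6, -32, -28], "yaw": 0, "claw": 0}
    - {"travel": [-6.3, -34.2, -28.3], "yaw": 0, "claw": 0}
    - {"travel": [-6.3, -34.2, -28.3], "yaw": 0, "claw": 0}
    - {"travel": [-6.3, -34.2, -28.3], "yaw": 0, "claw": 0}

```text
time: 4.45
eef_pos: [599.4, 154.7, 288.0]
tcp_rot: [0.001, 0.999, -0.051, -0.0]
contact_force: [-0.4, -1.3, -2.0]
finger_gap: 43.3
finger_force: 30.0
```

```bash
cat >> h.py <<'E'
def jig(d,c0=(578,158)):
    W=cloud(d); f=d['frame'].astype(int)
    r=np.hypot(W[...,0]-c0[0],W[...,1]-c0[1])<75
    br=r&(f[...,0]>f[...,2]*1.6)&(f[...,1]>f[...,2]*1.3)&(f[...,0]<f[...,1]*1.7)&(W[...,2]>70)&(W[...,2]<122)
    P=W[br]; best=None; rng=np.random.default_rng(0)
    for i in range(500):
        q=P[rng.choice(len(P),3,False)]; n=np.cross(q[1]-q[0],q[2]-q[0])
        if np.linalg.norm(n)<1: continue
        n/=np.linalg.norm(n); n*=np.sign(n[2])
        if abs(n[2]-.866)>.05 or n[0]<0: continue
        k=(abs((P-q[0])@n)<1.5)
        if best is None or k.sum()>best.sum(): best=k
    Q=P[best]; c=Q.mean(0); vt=np.linalg.svd(Q-c)[2]; n=vt[2]*np.sign(vt[2][2])
    h=np.array([n[0],n[1],0]);h/=np.linalg.norm(h); ya=np.cross([0,0,1],h); xa=np.cross(ya,n)
    X=(Q-c)@xa; Y=(Q-c)@ya; rect=cv2.minAreaRect(np.stack([X,Y],1).astype(np.float32))
    cc=c+xa*rect[0][0]+ya*rect[0][1]
    print('brass',len(P),len(Q),'n',n.round(3),'tilt',np.degrees(np.arccos(n[2])).round(1),'yaw n',np.degrees(np.arctan2(n[1],n[0])).round(1),'rect',np.round(rect[1],1),round(rect[2],1),'centre',cc.round(1))
    return cc,xa,ya,n
E
python3 - <<'E'
from h import *
d=cap('wrist','w2'); s=env.read_state(); print(s['eef_pos'],s['finger_gap'],s['finger_force'])
cc,xa,ya,n=jig(d)
W=cloud(d); L=(W-cc)@np.stack([xa,ya,n],1)
np.save('pics/L2.npy',L)
f=d['frame'].astype(int)
g=(abs(L[...,0])<25)&(abs(L[...,1])<25)
for lo,hi in ((26,34),(34,42),(42,50),(50,58),(58,64),(64,69)):
    q=L[g&(L[...,2]>lo)&(L[...,2]<hi)]; print(lo,hi,len(q), q.mean(0).round(1) if len(q) else '', q.min(0).round(1) if len(q) else '',q.max(0).round(1) if len(q) else '')
red=g&(f[...,0]>f[...,1]*2.2)&(f[...,0]>80); q=L[red]; print('red',len(q),np.percentile(q,[2,50,98],axis=0).round(1))
E
```

```text
[599.47048269 154.61044878 288.06294491] 42.92483004841372 29.99885307624936
brass 2660 2483 n [ 0.499 -0.056  0.865] tilt 30.1 yaw n -6.4 rect [68.4 89.5] 0.6 centre [575.5 161.2  95.3]
26 34 22 [-7.3  6.2 30.8] [-9.8 -2.6 26.6] [-0.5 15.6 34. ]
34 42 24 [-7.5  5.3 38.1] [-9.6 -2.6 34.8] [-0.5 15.2 41.7]
42 50 28 [-7.5  5.7 46. ] [-9.8 -2.6 42.1] [-0.3 14.8 50. ]
50 58 31 [-7.4  6.3 54.1] [-9.8 -2.6 50.1] [-0.5 15.6 58. ]
58 64 47 [-4.4  6.4 62.3] [-9.7 -2.6 58. ] [ 8.9 17.  64. ]
64 69 243 [-0.3  7.1 65.8] [-9.4 -1.6 64. ] [ 8.8 16.  67.8]
red 298 [[-15.9 -10.    0.6]
 [ -6.5   5.5  20.2]
 [ 10.1  22.4  21.8]]
```

View pics/w2.png

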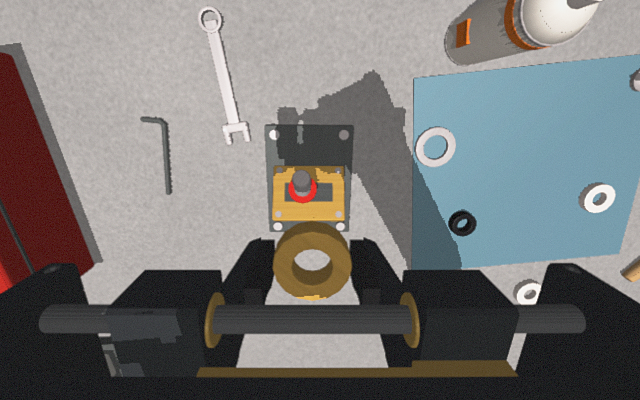

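```bash
cat >> h.py <<'E'
from scipy.optimize import least_squares
def held(d,s,kind,rout,h,tilt0=0,tilts=None,yawx=-6.4):
    """pose of held ring: match colour mask top face points; returns centre in world & offset from TCP in tool axes"""
    W=cloud(d); f=d['frame'].astype(int); e=s['eef_pos']
    q=s['tcp_rot']; M=R.from_quat([q[1],q[2],q[3],q[0]]).as_matrix()
    T=(W-e)@M  # tool coords
    r=(abs(T[...,0])<35)&(abs(T[...,1])<rout+1)&(T[...,2]>-40)&(T[...,2]<25)
    if kind=='brass': c=(f[...,0]>f[...,2]*1.5)&(f[...,1]>f[...,2]*1.2)
    elif kind=='white': c=(f.min(-1)>110)
    else: c=(f.max(-1)<255)
    P=T[r&c]; 
    best=None; rng=np.random.default_rng(0)
    for i in range(800):
        k=P[rng.choice(len(P),3,False)]; n=np.cross(k[1]-k[0],k[2]-k[0]); 
        if np.linalg.norm(n)<20: continue
        n/=np.linalg.norm(n); n*=-np.sign(n[2])
        if n[2]>-.7 or abs(n[1])>.2: continue
        b=abs((P-k[0])@n)<1.2
        if best is None or b.sum()>best.sum(): best=b
    Q=P[best]; cQ=Q.mean(0); n=np.linalg.svd(Q-cQ)[2][2]; n*=-np.sign(n[2])
    xa=np.cross([0,1,0],n); xa/=np.linalg.norm(xa); xa*=np.sign(xa[0]); ya=np.cross(n,xa)
    X=np.stack([(Q-cQ)@xa,(Q-cQ)@ya],1)
    rect=np.percentile(X,[1,99],axis=0)
    # circle fit: points must satisfy 11<r<rout
    def res(c): 
        rr=np.hypot(*(X-c).T); return np.maximum(0,11-rr)+np.maximum(0,rr-rout)
    sols=[least_squares(lambda c:np.append(res(c),1e-3*(c)),[a,b]) for a in (-6,0,6) for b in (-4,0,4)]
    o=min(sols,key=lambda s:s.cost).x
    topc=cQ+xa*o[0]+ya*o[1]; cen=topc-n*h/2
    print('held pts',len(P),len(Q),'n_tool',n.round(3),'tilt deg(+ = leaning to tool +x)',np.degrees(np.arctan2(n[0],-n[2])).round(1),'ext',(rect[1]-rect[0]).round(1),'centre tool',cen.round(1),'world',(e+M@cen).round(1))
    return cen,n
E
python3 - <<'E'
from h import *
d=load('w2'); s=env.read_state()
held(d,s,'brass',22,16)
go([600,164,200],-6.4)
E
```

```text
held pts 4309 2998 n_tool [ 0.003  0.004 -1.   ] tilt deg(+ = leaning to tool +x) 0.1 ext [40.6 40.6] centre tool [-2.4  0.3 -4. ] world [597.  154.6 292. ]
t 4.5 travel cm [-0.04 -0.96  8.8 ] yaw 0.49 n 1.4170189623504785 xdir now -5.91 joints [-0.26  0.44 -0.1   1.57  0.05  1.14 -2.04]
```

```bash
python3 - <<'E'
from h import *
go([622,163,168],-6.4)
E
```

```text
t 4.5 travel cm [ 2.16 -1.09 12.  ] yaw 0.49 n 1.9591393676253916 xdir now -5.91 joints [-0.26  0.44 -0.1   1.57  0.05  1.14 -2.04]
```

Call:
servo_tool:
  series:
    - {"travel": [1, -0.5, 4], "yaw": 0.5, "claw": 0}
    - {"travel": [2.2, -1.1, 8], "yaw": 0.5, "claw": 0}
    - {"travel": [2.2, -1.1, 11], "yaw": 0.5, "claw": 0}
    - {"travel": [2.2, -1.1, 12], "yaw": 0.5, "claw": 0}
    - {"travel": [2.2, -1.1, 12], "yaw": 0.5, "claw": 0}
    - {"travel": [2.2, -1.1, 12], "yaw": 0.5, "claw": 0}

```text
time: 5.25
eef_pos: [623.0, 166.4, 170.3]
tcp_rot: [-0.0, 0.999, -0.054, 0.001]
contact_force: [0.5, -0.3, -0.7]
finger_gap: 43.0
finger_force: 30.0
```

```bash
python3 - <<'E'
from h import *
go([622,163,153.5],-6.4)
E
```

```text
t 5.25 travel cm [-0.07  0.36  1.68] yaw 0.17 n 0.2748372412581103 xdir now -6.23 joints [-0.27  0.6  -0.09  1.61  0.07  0.93 -2.06]
```

```bash
python3 - <<'E'
from h import *
for i in range(4):
    s=env.read_state(); print(s['time'],s['eef_pos'].round(2),s['dq'].round(3)); d=cap('wrist','w3')
cc,xa,ya,n=jig(d)
held(d,env.read_state(),'brass',22,16)
W=cloud(d); L=(W-cc)@np.stack([xa,ya,n],1); q=L[(abs(L[...,0])<25)&(abs(L[...,1])<25)&(abs(L[...,2]-66)<3)];print(len(q),q.mean(0) if len(q) else '')
E
```

```text
5.25 [623.05 166.45 170.3 ] [-0.004 -0.006 -0.002 -0.002  0.    -0.002  0.002]
5.3 [623.02 166.66 170.31] [-0.003  0.    -0.001  0.005 -0.    -0.002 -0.001]
5.35 [622.88 166.72 170.2 ] [-0.002  0.002 -0.001  0.004 -0.    -0.001  0.   ]
5.4 [622.7  166.8  169.98] [-0.001  0.004 -0.001  0.006  0.    -0.002 -0.001]
brass 1612 1559 n [ 0.497 -0.054  0.866] tilt 30.0 yaw n -6.2 rect [89.2 69.4] 90.0 centre [575.7 161.1  95.2]
held pts 4442 3044 n_tool [ 0.005  0.005 -1.   ] tilt deg(+ = leaning to tool +x) 0.3 ext [40.7 40.7] centre tool [-2.4  0.6 -4.3] world [620.1 166.5 174. ]
429 [-1.67507097  8.34015084 65.93126829]
```

Call:
servo_tool:
  series:
    - {"travel": [0, 0.3, 0.5], "yaw": 0, "claw": 0}
    - {"travel": [0, 0.3, 0.9], "yaw": 0, "claw": 0}
    - {"travel": [0, 0.3, 1.1], "yaw": 0, "claw": 0}
    - {"travel": [0, 0.3, 1.3], "yaw": 0, "claw": 0}
    - {"travel": [0, 0.3, 1.5], "yaw": 0, "claw": 0}
    - {"travel": [0, 0.3, 1.5], "yaw": 0, "claw": 0}

```text
time: 6.2
eef_pos: [623.4, 162.6, 155.1]
tcp_rot: [0.0, 0.999, -0.054, 0.002]
contact_force: [0.2, -3.4, 6.8]
finger_gap: 43.1
finger_force: 30.0
```

```bash
python3 - <<'E'
from h import *
d=cap('wrist','w4'); s=env.read_state(); print(s['time'],s['eef_pos'].round(2),s['contact_force'])
held(d,s,'brass',22,16)
E
```

```text
6.25 [623.36 162.59 155.15] [ 1.02168653 -2.38477221  6.61439879]
held pts 4249 3299 n_tool [ 0.238  0.023 -0.971] tilt deg(+ = leaning to tool +x) 13.8 ext [40.5 41.2] centre tool [-3.2  0.1 -4.4] world [620.2 162.9 159.5]
```

Call:
servo_tool:
  series:
    - {"travel": [0, 0, 0.2], "yaw": 0, "claw": 0}
    - {"travel": [0, 0, 0.35], "yaw": 0, "claw": 0}
    - {"travel": [0, 0, 0.5], "yaw": 0, "claw": 0}
    - {"travel": [0, 0, 0.5], "yaw": 0, "claw": 0}

```text
time: 6.75
eef_pos: [624.2, 162.2, 150.6]
tcp_rot: [0.0, 0.999, -0.055, 0.002]
contact_force: [2.4, -4.4, 8.9]
finger_gap: 42.5
finger_force: 30.0
```

```bash
python3 - <<'E'
from h import *
d=cap('wrist','w4'); s=env.read_state(); print(s['time'],s['eef_pos'].round(2),s['contact_force'])
held(d,s,'brass',22,16)
E
```

```text
6.8 [624.15 162.17 150.6 ] [ 2.10462813 -4.5098809   8.53503981]
held pts 4039 3421 n_tool [ 0.46   0.037 -0.887] tilt deg(+ = leaning to tool +x) 27.4 ext [40.2 40.8] centre tool [-3.7 -0.2 -5.1] world [620.5 162.7 155.7]
```

Call:
servo_tool:
  series:
    - {"travel": [0, 0, 0.15], "yaw": 0, "claw": 0}
    - {"travel": [0, 0, 0.2], "yaw": 0, "claw": 0}
    - {"travel": [0, 0, 0.2], "yaw": 0, "claw": 0}
    - {"travel": [0.4, 0, -0.7], "yaw": 0, "claw": 0}
    - {"travel": [0.4, 0, -0.7], "yaw": 0, "claw": 0}
    - {"travel": [0.4, 0, -0.7], "yaw": 0, "claw": 0}

```text
time: 7.55
eef_pos: [625.0, 163.5, 155.1]
tcp_rot: [0.0, 0.999, -0.054, -0.001]
contact_force: [-0.3, -0.6, -1.7]
finger_gap: 42.7
finger_force: 29.9
```

```bash
cat >> h.py <<'E'
CC=np.array([575.6,161.15,95.2]); _h=np.radians(-6.3); _t=np.radians(30)
XA=np.array([np.cos(_t)*np.cos(_h),np.cos(_t)*np.sin(_h),-np.sin(_t)]); YA=np.array([-np.sin(_h),np.cos(_h),0]); NA=np.cross(XA,YA)
JM=np.stack([XA,YA,NA],1)
def tojig(p): return (np.asarray(p)-CC)@JM
def look(kind,rout,h,name):
    d=cap('wrist',name); s=env.read_state(); print('t',round(s['time'],2),'eef',s['eef_pos'].round(2),'F',s['contact_force'].round(1),'gap',round(s['finger_gap'],1))
    cen,n=held(d,s,kind,rout,h)
    q=s['tcp_rot']; M=R.from_quat([q[1],q[2],q[3],q[0]]).as_matrix()
    print('ring in jig',tojig(s['eef_pos']+M@cen).round(1),'axis in jig',(JM.T@M@n).round(3))
    L=tojig(cloud(d).reshape(-1,3)); 
    for lo,hi in ((24,40),(40,62),(64,68)):
        q=L[(abs(L[:,0])<11)&(abs(L[:,1]-4)<17)&(L[:,2]>lo)&(L[:,2]<hi)]
        if len(q)>5: print('post',lo,hi,len(q),'y',np.percentile(q[:,1],[2,50,98]).round(1),'x',np.percentile(q[:,0],[2,98]).round(1))
E
python3 - <<'E'
from h import *
look('brass',22,16,'w5')
E
```

```text
t 7.6 eef [625.   163.45 155.03] F [ 0.8  0.8 -1.8] gap 43.0
held pts 4061 3443 n_tool [ 0.482  0.042 -0.875] tilt deg(+ = leaning to tool +x) 28.8 ext [40.6 40.6] centre tool [-3.9 -0.2 -5.4] world [621.2 164.1 160.4]
ring in jig [ 6.4  7.9 79. ] axis in jig [-0.019 -0.041  0.999]
post 64 68 559 y [-0.8  7.1 15.1] x [-4.2  8.8]
```

Call:
servo_tool:
  series:
    - {"travel": [-0.3, 0.08, -0.18], "yaw": 0, "claw": 0}
    - {"travel": [-0.55, 0.08, -0.32], "yaw": 0, "claw": 0}
    - {"travel": [-0.55, 0.08, -0.32], "yaw": 0, "claw": 0}
    - {"travel": [-0.75, 0.08, 0.03], "yaw": 0, "claw": 0}
    - {"travel": [-0.9, 0.08, 0.29], "yaw": 0, "claw": 0}
    - {"travel": [-1.05, 0.08, 0.55], "yaw": 0, "claw": 0}
    - {"travel": [-1.05, 0.08, 0.55], "yaw": 0, "claw": 0}

```text
time: 8.48
eef_pos: [614.8, 163.6, 149.8]
tcp_rot: [0.0, 0.999, -0.054, -0.0]
contact_force: [-0.3, 0.4, -1.8]
finger_gap: 43.0
finger_force: 29.9
```

```bash
python3 - <<'E'
from h import *
look('brass',22,16,'w6')
E
```

```text
t 8.53 eef [615.06 163.57 150.04] F [-0.   0.7 -0.9] gap 42.5
held pts 4095 3439 n_tool [ 0.483  0.037 -0.875] tilt deg(+ = leaning to tool +x) 28.9 ext [40.4 40.9] centre tool [-4.1 -0.2 -5.1] world [611.1 164.2 155.1]
ring in jig [ 0.3  7.  69.3] axis in jig [-0.019 -0.036  0.999]
post 64 68 875 y [-2.6  6.7 15.4] x [-9.   8.5]
```

Call:
servo_tool:
  series:
    - {"travel": [-0.2, 0, 0.35], "yaw": 0, "claw": 0}
    - {"travel": [-0.4, 0, 0.69], "yaw": 0, "claw": 0}
    - {"travel": [-0.6, 0, 1.04], "yaw": 0, "claw": 0}
    - {"travel": [-0.8, 0, 1.39], "yaw": 0, "claw": 0}
    - {"travel": [-1.0, 0, 1.73], "yaw": 0, "claw": 0}
    - {"travel": [-1.0, 0, 1.73], "yaw": 0, "claw": 0}

```text
time: 9.28
eef_pos: [604.8, 164.6, 132.5]
tcp_rot: [0.0, 0.999, -0.054, -0.0]
contact_force: [0.1, 0.0, -1.6]
finger_gap: 42.8
finger_force: 29.9
```

```bash
python3 - <<'E'
from h import *
look('brass',22,16,'w7')
E
```

```text
t 9.32 eef [605.12 164.66 132.79] F [ 0.7 -0.3 -0.7] gap 42.7
held pts 3997 3453 n_tool [ 0.481  0.036 -0.876] tilt deg(+ = leaning to tool +x) 28.8 ext [40.6 40.8] centre tool [-4.3 -0.1 -5.1] world [600.9 165.2 137.9]
ring in jig [ 0.   6.9 49.3] axis in jig [-0.021 -0.035  0.999]
post 40 62 1448 y [-12.6  -3.7  20.6] x [-10.8  10.9]
post 64 68 1050 y [-1.2  7.1 15.3] x [-7.9  8.5]
```

Call:
servo_tool:
  series:
    - {"travel": [-0.2, 0, 0.35], "yaw": 0, "claw": 0}
    - {"travel": [-0.4, 0, 0.69], "yaw": 0, "claw": 0}
    - {"travel": [-0.6, 0, 1.04], "yaw": 0, "claw": 0}
    - {"travel": [-0.7, 0, 1.21], "yaw": 0, "claw": 0}
    - {"travel": [-0.7, 0, 1.21], "yaw": 0, "claw": 0.65}
    - {"travel": [-0.7, 0, 1.21], "yaw": 0, "claw": 0.65}
    - {"travel": [-0.7, 0, 1.21], "yaw": 0, "claw": 0.65}

```text
time: 10.2
eef_pos: [598.6, 165.5, 121.1]
tcp_rot: [-0.0, 0.999, -0.054, 0.0]
contact_force: [-0.5, 0.0, 0.0]
finger_gap: 57.2
finger_force: 0.0
```

```bash
python3 - <<'E'
from h import *
look('brass',22,16,'w8')
go([492,-291,160],-6.3)
E
```

```text
t 10.25 eef [598.49 165.47 121.04] F [ 0.3  0.4 -0.5] gap 57.4
held pts 3239 2869 n_tool [ 0.5    0.001 -0.866] tilt deg(+ = leaning to tool +x) 30.0 ext [40.4 40.8] centre tool [-7.2 -0.6  1.9] world [591.4 166.8 119.1]
ring in jig [ 1.1  7.3 28.2] axis in jig [-0.001  0.     1.   ]
post 24 40 997 y [-12.5  -5.5  20.8] x [-10.7  10.9]
post 64 68 1257 y [-1.3  6.7 15.1] x [-7.9  8.8]
t 10.25 travel cm [-5.66 46.53 -3.91] yaw 0.11 n 7.525467944619191 xdir now -6.19 joints [-0.28  0.63 -0.09  1.7   0.07  0.81 -2.08]
```

Call:
servo_tool:
  series:
    - {"travel": [0, 0, -4], "yaw": 0, "claw": 0.65}
    - {"travel": [0, 0, -9], "yaw": 0, "claw": 0.8}
    - {"travel": [-0.5, 4, -13], "yaw": 0, "claw": 0.8}
    - {"travel": [-1, 10, -13], "yaw": 0, "claw": 0.8}
    - {"travel": [-1.8, 16, -13], "yaw": 0, "claw": 0.8}
    - {"travel": [-2.5, 22, -13], "yaw": 0, "claw": 0.8}
    - {"travel": [-3.3, 28, -12], "yaw": 0, "claw": 0.8}
    - {"travel": [-4.1, 34, -10], "yaw": 0, "claw": 0.8}
    - {"travel": [-4.8, 40, -7], "yaw": 0, "claw": 0.8}
    - {"travel": [-5.3, 44.5, -4.5], "yaw": 0, "claw": 0.8}
    - {"travel": [-5.6, 46.5, -3.9], "yaw": 0, "claw": 0.8}
    - {"travel": [-5.6, 46.5, -3.9], "yaw": 0, "claw": 0.8}

```text
time: 11.75
eef_pos: [492.2, -291.5, 159.8]
tcp_rot: [-0.0, 0.998, -0.055, -0.0]
contact_force: [0.7, 0.2, -0.1]
finger_gap: 70.2
finger_force: 0.0
```

```bash
python3 - <<'E'
from h import *
for i in range(3): d=cap('wrist','w9')
s=env.read_state(); print(s['eef_pos'])
p=ring(d,[493,-291],9,24)
go([p[0],p[1],6],-6.3)
cv2.imwrite('pics/w9c.png',cv2.resize(d['frame'][60:300,140:500,::-1],(720,480)))
E
```

```text
[ 494.13380213 -288.61015735  160.76964609]
px [313.6 183.7] n 1218 ell [313.5 183.7] [42.5 43.4] mean [ 493.3 -291.    15. ] bbox c [ 492.8 -290.9   14.9] ext [44.5 44.6  3.6]
t 11.9 travel cm [-0.14  0.25 15.48] yaw 0.29 n 2.4766635216031276 xdir now -6.01 joints [ 0.43  0.5   0.03  1.82 -0.02  0.82 -1.21]
```

View pics/w9c.png

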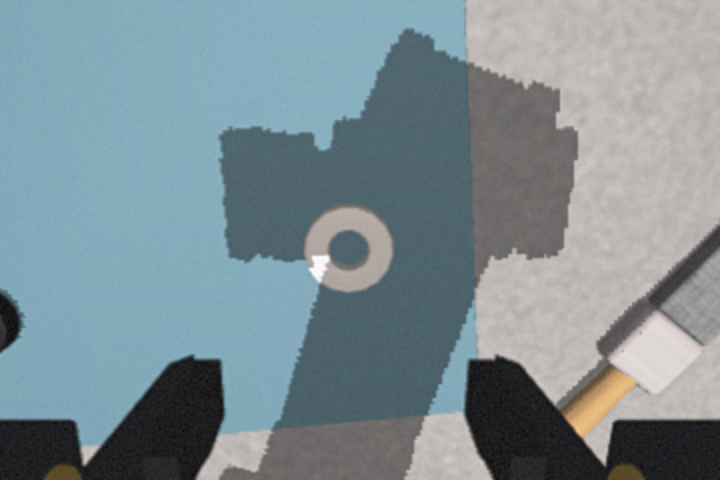

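Call:
servo_tool:
  series:
    - {"travel": [-0.25, 0.25, 5], "yaw": 0.3, "claw": 0.8}
    - {"travel": [-0.25, 0.25, 10], "yaw": 0.3, "claw": 0.78}
    - {"travel": [-0.25, 0.25, 14], "yaw": 0.3, "claw": 0.75}
    - {"travel": [-0.25, 0.25, 15.6], "yaw": 0.3, "claw": 0.75}
    - {"travel": [-0.25, 0.25, 15.6], "yaw": 0.3, "claw": 0.75}
    - {"travel": [-0.25, 0.25, 15.6], "yaw": 0.3, "claw": 0}
    - {"travel": [-0.25, 0.25, 15.6], "yaw": 0.3, "claw": 0}
    - {"travel": [-0.25, 0.25, 15.6], "yaw": 0.3, "claw": 0}
    - {"travel": [-0.25, 0.25, 15.6], "yaw": 0.3, "claw": 0}

```text
time: 13.02
eef_pos: [490.6, -292.9, 4.6]
tcp_rot: [0.0, 0.998, -0.056, 0.001]
contact_force: [0.3, 1.5, 6.6]
finger_gap: 46.6
finger_force: 30.0
```

```bash
python3 - <<'E'
from h import *
go([623,166,190],-6.3)
E
```

```text
t 13.03 travel cm [  8.01 -47.09 -18.53] yaw -0.17 n 8.197493514154068 xdir now -6.47 joints [ 0.45  0.75  0.02  1.86 -0.03  0.53 -1.2 ]
```

Call:
servo_tool:
  series:
    - {"travel": [0, 0, -4], "yaw": 0, "claw": 0}
    - {"travel": [0, 0, -9], "yaw": 0, "claw": 0}
    - {"travel": [0.5, -3, -14], "yaw": 0, "claw": 0}
    - {"travel": [1.3, -8, -17], "yaw": 0, "claw": 0}
    - {"travel": [2.2, -14, -19], "yaw": 0, "claw": 0}
    - {"travel": [3.2, -20, -20], "yaw": 0, "claw": 0}
    - {"travel": [4.2, -26, -20], "yaw": 0, "claw": 0}
    - {"travel": [5.2, -32, -20], "yaw": 0, "claw": 0}
    - {"travel": [6.3, -38, -20], "yaw": 0, "claw": 0}
    - {"travel": [7.3, -43.5, -20], "yaw": 0, "claw": 0}
    - {"travel": [8, -46.8, -20], "yaw": 0, "claw": 0}
    - {"travel": [8, -47.1, -20], "yaw": 0, "claw": 0}

```text
time: 14.52
eef_pos: [622.1, 169.4, 203.4]
tcp_rot: [-0.001, 0.999, -0.054, -0.0]
contact_force: [-0.1, -0.2, -1.7]
finger_gap: 46.3
finger_force: 30.0
```

```bash
python3 - <<'E'
from h import *
for i in range(3): env.read_camera('wrist')
look('white',24,12,'w10')
E
```

```text
t 14.72 eef [622.31 163.65 203.72] F [0.7 0.6 0.2] gap 46.7
held pts 4054 3806 n_tool [ 0.004  0.002 -1.   ] tilt deg(+ = leaning to tool +x) 0.2 ext [44.3 43.9] centre tool [ 1.6  0.3 -4.2] world [623.9 163.2 207.9]
ring in jig [-15.    7.3 121.5] axis in jig [-0.497 -0.001  0.868]
post 24 40 120 y [-5.4  8.4 20.4] x [-10.5  -6. ]
post 40 62 8 y [ 2.9  7.1 11.2] x [-9.4 -8.6]
post 64 68 73 y [ 1.7  7.4 13.2] x [-8.8 -5. ]
```

Call:
servo_tool:
  series:
    - {"travel": [-0.4, 0, 2], "yaw": 0, "claw": 0}
    - {"travel": [-0.45, 0, 3.8], "yaw": 0, "claw": 0}
    - {"travel": [-0.45, 0, 4.4], "yaw": 0, "claw": 0}
    - {"travel": [-0.45, 0, 4.4], "yaw": 0, "claw": 0}
    - {"travel": [-0.45, 0, 4.7], "yaw": 0, "claw": 0}
    - {"travel": [-0.45, 0, 4.9], "yaw": 0, "claw": 0}
    - {"travel": [-0.45, 0, 5.1], "yaw": 0, "claw": 0}
    - {"travel": [-0.45, 0, 5.3], "yaw": 0, "claw": 0}
    - {"travel": [-0.45, 0, 5.3], "yaw": 0, "claw": 0}

```text
time: 15.85
eef_pos: [619.6, 167.1, 153.0]
tcp_rot: [-0.001, 0.998, -0.057, 0.002]
contact_force: [-1.5, -0.1, 9.2]
finger_gap: 46.6
finger_force: 30.0
```

```bash
python3 - <<'E'
from h import *
look('white',24,12,'w11')
E
```

```text
t 15.9 eef [619.56 167.13 152.95] F [-0.4  0.1  8.8] gap 46.1
held pts 4751 4093 n_tool [ 0.184 -0.018 -0.983] tilt deg(+ = leaning to tool +x) 10.6 ext [44.2 43.8] centre tool [ 1.9  0.6 -5.3] world [621.4 166.3 158.3]
ring in jig [ 7.4 10.2 77.1] axis in jig [-0.335  0.015  0.942]
post 24 40 144 y [-2.4 18.  20.8] x [ 0.3 10.9]
post 64 68 418 y [ 0.6  8.4 15.5] x [-1.5  9. ]
```

Call:
servo_tool:
  series:
    - {"travel": [0, 0, 0.2], "yaw": 0, "claw": 0}
    - {"travel": [0, 0, 0.4], "yaw": 0, "claw": 0}
    - {"travel": [0, 0, 0.6], "yaw": 0, "claw": 0}
    - {"travel": [0, 0, 0.7], "yaw": 0, "claw": 0}
    - {"travel": [0, 0, 0.7], "yaw": 0, "claw": 0}

```text
time: 16.52
eef_pos: [620.4, 167.3, 146.7]
tcp_rot: [-0.001, 0.998, -0.057, 0.003]
contact_force: [-0.0, -0.2, 12.0]
finger_gap: 46.2
finger_force: 30.0
```

```bash
python3 - <<'E'
from h import *
look('white',24,12,'w12')
E
```

```text
t 16.57 eef [620.35 167.29 146.69] F [ 0.4  0.3 11.8] gap 46.1
held pts 5048 4348 n_tool [ 0.409 -0.015 -0.913] tilt deg(+ = leaning to tool +x) 24.1 ext [44.1 43.9] centre tool [ 1.3  0.5 -7.3] world [621.5 166.6 154. ]
ring in jig [ 9.6 10.5 73.5] axis in jig [-0.108  0.011  0.994]
post 24 40 132 y [-1.8 18.2 20.8] x [ 0.5 10.6]
post 64 68 379 y [ 1.2  8.7 15.3] x [-0.3  9.3]
```

Call:
servo_tool:
  series:
    - {"travel": [0, 0, 0.2], "yaw": 0, "claw": 0}
    - {"travel": [0, 0, 0.35], "yaw": 0, "claw": 0}
    - {"travel": [0, 0, 0.35], "yaw": 0, "claw": 0}
    - {"travel": [0.4, 0.3, -0.6], "yaw": 0, "claw": 0}
    - {"travel": [0.4, 0.3, -0.6], "yaw": 0, "claw": 0}
    - {"travel": [0.4, 0.3, -0.6], "yaw": 0, "claw": 0}

```text
time: 17.32
eef_pos: [621.2, 162.8, 149.4]
tcp_rot: [0.0, 0.998, -0.057, -0.0]
contact_force: [0.6, 0.2, 0.0]
finger_gap: 46.2
finger_force: 30.0
```

```bash
python3 - <<'E'
from h import *
look('white',24,12,'w13')
E
```

```text
t 17.38 eef [621.07 162.92 149.26] F [ 0.  -0.3 -0.1] gap 46.6
held pts 5269 4435 n_tool [ 0.485 -0.016 -0.874] tilt deg(+ = leaning to tool +x) 29.0 ext [44.  43.8] centre tool [ 1.4  0.5 -8.4] world [622.4 162.2 157.7]
ring in jig [ 8.9  6.2 77.3] axis in jig [-0.016  0.015  1.   ]
post 24 40 173 y [-6.4 -1.6 19.2] x [ 2.2 10.8]
post 64 68 472 y [-1.   6.7 14.3] x [-1.8  9.1]
```

Call:
servo_tool:
  series:
    - {"travel": [-0.4, -0.06, -0.23], "yaw": 0, "claw": 0}
    - {"travel": [-0.77, -0.06, -0.44], "yaw": 0, "claw": 0}
    - {"travel": [-0.77, -0.06, -0.44], "yaw": 0, "claw": 0}
    - {"travel": [-0.97, -0.06, -0.1], "yaw": 0, "claw": 0}
    - {"travel": [-1.15, -0.06, 0.2], "yaw": 0, "claw": 0}
    - {"travel": [-1.32, -0.06, 0.5], "yaw": 0, "claw": 0}
    - {"travel": [-1.32, -0.06, 0.5], "yaw": 0, "claw": 0}

```text
time: 18.25
eef_pos: [608.1, 165.0, 144.4]
tcp_rot: [0.0, 0.998, -0.057, -0.0]
contact_force: [0.4, -0.4, -0.1]
finger_gap: 46.4
finger_force: 30.0
```

```bash
python3 - <<'E'
from h import *
look('white',24,12,'w14')
E
```

```text
t 18.3 eef [608.41 165.04 144.6 ] F [ 0.   0.6 -0.4] gap 46.3
held pts 5600 4438 n_tool [ 0.486 -0.015 -0.874] tilt deg(+ = leaning to tool +x) 29.1 ext [44.1 43.9] centre tool [ 1.   0.6 -8.1] world [609.3 164.4 152.8]
ring in jig [-0.1  6.9 66.4] axis in jig [-0.016  0.014  1.   ]
post 24 40 164 y [-5.  12.8 19.3] x [-10.8  10.4]
post 64 68 965 y [-1.6  6.8 16.3] x [-8.7  8.5]
```

Call:
servo_tool:
  series:
    - {"travel": [-0.2, 0, 0.35], "yaw": 0, "claw": 0}
    - {"travel": [-0.4, 0, 0.69], "yaw": 0, "claw": 0}
    - {"travel": [-0.6, 0, 1.04], "yaw": 0, "claw": 0}
    - {"travel": [-0.85, 0, 1.47], "yaw": 0, "claw": 0}
    - {"travel": [-0.85, 0, 1.47], "yaw": 0, "claw": 0}
    - {"travel": [-0.85, 0, 1.47], "yaw": 0, "claw": 0.7}
    - {"travel": [-0.85, 0, 1.47], "yaw": 0, "claw": 0.7}
    - {"travel": [-0.85, 0, 1.47], "yaw": 0, "claw": 0.7}

```text
time: 19.3
eef_pos: [600.2, 166.1, 130.3]
tcp_rot: [-0.0, 0.998, -0.057, 0.0]
contact_force: [1.4, 0.3, -0.5]
finger_gap: 61.2
finger_force: 0.0
```

```bash
python3 - <<'E'
from h import *
look('white',24,12,'w15')
go([472,-78,160],-6.3)
E
```

```text
t 19.35 eef [600.23 166.05 130.24] F [ 1.4 -0.3  0.6] gap 61.7
held pts 5296 3976 n_tool [ 0.5   -0.005 -0.866] tilt deg(+ = leaning to tool +x) 30.0 ext [43.9 44.1] centre tool [-2.1  1.1 -1.2] world [598.  165.2 131.4]
ring in jig [ 0.8  6.5 42.2] axis in jig [0.    0.003 1.   ]
post 24 40 18 y [-4.1 -1.6 13.8] x [ 2.6 10.7]
post 40 62 1270 y [-12.7  -4.4  20.8] x [-10.9  10.9]
post 64 68 1100 y [-1.5  6.9 15.4] x [-7.8  8.5]
t 19.35 travel cm [-9.98 25.7  -2.98] yaw -0.19 n 4.436569997081532 xdir now -6.49 joints [-0.31  0.62 -0.05  1.69  0.04  0.83 -2.06]
```

Call:
servo_tool:
  series:
    - {"travel": [0, 0, -4], "yaw": 0, "claw": 0.7}
    - {"travel": [0, 0, -9], "yaw": 0, "claw": 0.75}
    - {"travel": [-1.5, 4, -11], "yaw": 0, "claw": 0.75}
    - {"travel": [-4, 9.5, -10], "yaw": 0, "claw": 0.75}
    - {"travel": [-6.2, 15, -8], "yaw": 0, "claw": 0.75}
    - {"travel": [-8.2, 20.5, -5], "yaw": 0, "claw": 0.75}
    - {"travel": [-9.5, 24.5, -3.5], "yaw": 0, "claw": 0.75}
    - {"travel": [-10, 25.7, -3], "yaw": 0, "claw": 0.75}
    - {"travel": [-10, 25.7, -3], "yaw": 0, "claw": 0.75}
    - {"travel": [-10, 25.7, -3], "yaw": 0, "claw": 0.75}

```text
time: 20.6
eef_pos: [473.1, -76.5, 160.7]
tcp_rot: [-0.0, 0.998, -0.055, 0.001]
contact_force: [-0.0, -0.3, 0.3]
finger_gap: 65.6
finger_force: 0.0
```

```bash
python3 - <<'E'
from h import *
for i in range(3): d=cap('wrist','w16')
s=env.read_state(); print(s['eef_pos'])
p=ring(d,[472,-78],9,20)
go([p[0],p[1],6],-6.3)
cv2.imwrite('pics/w16c.png',cv2.resize(d['frame'][60:300,140:500,::-1],(720,480)))
E
```

```text
[472.61953179 -76.75115884 160.52368255]
px [312.9 185.1] n 826 ell [312.9 185.1] [36.3 36.6] mean [471.3 -77.9  18.9] bbox c [471.  -77.8  18.6] ext [37.3 37.1  4. ]
t 20.75 travel cm [-0.17  0.13 15.45] yaw -0.06 n 2.4725743804441582 xdir now -6.36 joints [ 0.07  0.36 -0.    2.05 -0.    0.73 -1.61]
```

View pics/w16c.png

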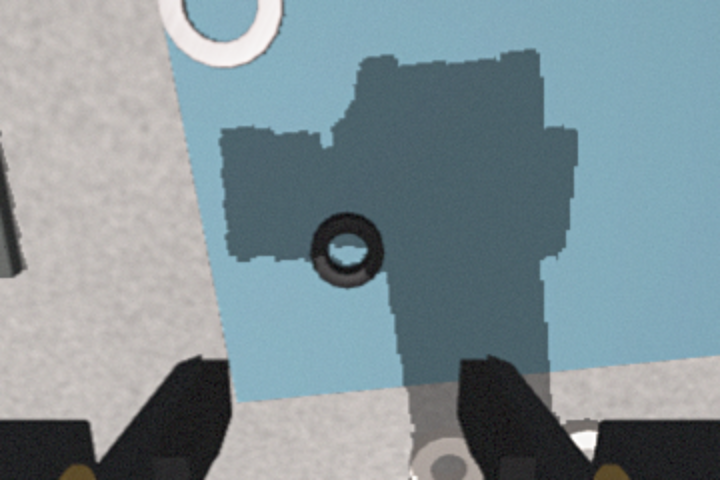

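Call:
servo_tool:
  series:
    - {"travel": [-0.17, 0.13, 5], "yaw": 0, "claw": 0.75}
    - {"travel": [-0.17, 0.13, 10], "yaw": 0, "claw": 0.72}
    - {"travel": [-0.17, 0.13, 14], "yaw": 0, "claw": 0.7}
    - {"travel": [-0.17, 0.13, 15.4], "yaw": 0, "claw": 0.65}
    - {"travel": [-0.17, 0.13, 15.4], "yaw": 0, "claw": 0.65}
    - {"travel": [-0.17, 0.13, 15.4], "yaw": 0, "claw": 0}
    - {"travel": [-0.17, 0.13, 15.4], "yaw": 0, "claw": 0}
    - {"travel": [-0.17, 0.13, 15.4], "yaw": 0, "claw": 0}
    - {"travel": [-0.17, 0.13, 15.4], "yaw": 0, "claw": 0}

```text
time: 21.88
eef_pos: [471.0, -79.1, 7.4]
tcp_rot: [-0.0, 0.998, -0.057, 0.001]
contact_force: [-0.5, -0.1, 8.5]
finger_gap: 38.5
finger_force: 30.0
```

```bash
python3 - <<'E'
from h import *
go([622,163.5,200],-6.3)
E
```

```text
t 21.88 travel cm [ 12.31 -25.82 -19.23] yaw -0.19 n 5.514545630197552 xdir now -6.49 joints [ 0.07  0.65 -0.    2.1   0.    0.38 -1.62]
```

Call:
servo_tool:
  series:
    - {"travel": [0, 0, -4], "yaw": 0, "claw": 0}
    - {"travel": [0, 0, -9], "yaw": 0, "claw": 0}
    - {"travel": [1, -2, -14.5], "yaw": 0, "claw": 0}
    - {"travel": [3, -6, -18.5], "yaw": 0, "claw": 0}
    - {"travel": [5.5, -11, -19.5], "yaw": 0, "claw": 0}
    - {"travel": [8, -16.3, -19.5], "yaw": 0, "claw": 0}
    - {"travel": [10.5, -21.5, -19.5], "yaw": 0, "claw": 0}
    - {"travel": [12, -25, -19.5], "yaw": 0, "claw": 0}
    - {"travel": [12.3, -25.8, -19.5], "yaw": 0, "claw": 0}
    - {"travel": [12.3, -25.8, -19.5], "yaw": 0, "claw": 0}

```text
time: 23.12
eef_pos: [620.8, 162.8, 201.0]
tcp_rot: [0.0, 0.998, -0.056, -0.0]
contact_force: [-0.1, 0.3, -1.7]
finger_gap: 38.9
finger_force: 30.0
```

```bash
python3 - <<'E'
from h import *
for i in range(2): env.read_camera('wrist')
look('black',20,16,'w17')
E
```

```text
t 23.27 eef [620.87 161.22 201.24] F [ 0.1 -0.6 -1.1] gap 38.7
held pts 4365 2375 n_tool [ 0.006 -0.001 -1.   ] tilt deg(+ = leaning to tool +x) 0.3 ext [37.1 37.9] centre tool [-0.   0.2 -3.3] world [620.8 161.1 204.6]
ring in jig [-15.8   4.9 117.2] axis in jig [-0.495  0.002  0.869]
post 40 62 99 y [-12.9   2.9  20.8] x [-10.5  10.8]
post 64 68 6 y [4.6 6.7 8.2] x [-9.3 -8.5]
```

Call:
servo_tool:
  series:
    - {"travel": [-0.18, -0.1, 2], "yaw": 0, "claw": 0}
    - {"travel": [-0.18, -0.1, 3.4], "yaw": 0, "claw": 0}
    - {"travel": [-0.18, -0.1, 3.9], "yaw": 0, "claw": 0}
    - {"travel": [-0.18, -0.1, 4.1], "yaw": 0, "claw": 0}
    - {"travel": [-0.18, -0.1, 4.3], "yaw": 0, "claw": 0}
    - {"travel": [-0.18, -0.1, 4.5], "yaw": 0, "claw": 0}
    - {"travel": [-0.18, -0.1, 4.7], "yaw": 0, "claw": 0}
    - {"travel": [-0.18, -0.1, 4.9], "yaw": 0, "claw": 0}
    - {"travel": [-0.18, -0.1, 4.9], "yaw": 0, "claw": 0}

```text
time: 24.4
eef_pos: [621.7, 163.3, 154.4]
tcp_rot: [0.0, 0.998, -0.057, 0.002]
contact_force: [-0.9, -4.1, 8.1]
finger_gap: 38.6
finger_force: 30.0
```

```bash
python3 - <<'E'
from h import *
look('black',20,16,'w18')
E
```

```text
t 24.45 eef [621.7  163.24 154.41] F [-0.4 -3.8  9.2] gap 38.7
held pts 4888 2567 n_tool [ 0.295  0.013 -0.955] tilt deg(+ = leaning to tool +x) 17.2 ext [36.8 38.3] centre tool [-1.4  0.2 -4.2] world [620.3 163.1 158.6]
ring in jig [ 6.6  6.9 77.1] axis in jig [-0.227 -0.014  0.974]
post 24 40 25 y [-4.  -2.3  7.8] x [ 1.6 10.3]
post 40 62 150 y [-12.2  14.   19.3] x [-9.8 10.9]
post 64 68 487 y [-0.9  7.2 15. ] x [-2.4  8.8]
```

Pivoting well; a little more, then lift off along the post axis.

Call:
servo_tool:
  series:
    - {"travel": [0, 0, 0.2], "yaw": 0, "claw": 0}
    - {"travel": [0, 0, 0.35], "yaw": 0, "claw": 0}
    - {"travel": [0, 0, 0.5], "yaw": 0, "claw": 0}
    - {"travel": [0, 0, 0.6], "yaw": 0, "claw": 0}
    - {"travel": [0, 0, 0.6], "yaw": 0, "claw": 0}
    - {"travel": [0.4, 0, -0.4], "yaw": 0, "claw": 0}
    - {"travel": [0.4, 0, -0.4], "yaw": 0, "claw": 0}
    - {"travel": [0.4, 0, -0.4], "yaw": 0, "claw": 0}

```text
time: 25.45
eef_pos: [623.1, 164.3, 155.7]
tcp_rot: [-0.0, 0.998, -0.056, -0.0]
contact_force: [0.2, -0.8, -1.3]
finger_gap: 38.6
finger_force: 30.0
```

```bash
python3 - <<'E'
from h import *
look('black',20,16,'w19')
E
```

```text
t 25.5 eef [622.95 164.29 155.54] F [ 0.2  0.2 -2.3] gap 38.9
held pts 4702 2654 n_tool [ 0.48   0.009 -0.877] tilt deg(+ = leaning to tool +x) 28.7 ext [36.8 38.3] centre tool [-2.3  0.3 -5.6] world [620.6 164.3 161.2]
ring in jig [ 5.5  8.  79.3] axis in jig [-0.022 -0.01   1.   ]
post 24 40 25 y [-3.6 -1.6 17.3] x [ 2.5 10.5]
post 40 62 166 y [-12.7  16.6  20.5] x [-10.4  10.5]
post 64 68 597 y [-0.8  7.2 15.7] x [-4.5  9.1]
```

Call:
servo_tool:
  series:
    - {"travel": [-0.25, 0.09, -0.15], "yaw": 0, "claw": 0}
    - {"travel": [-0.48, 0.09, -0.28], "yaw": 0, "claw": 0}
    - {"travel": [-0.48, 0.09, -0.28], "yaw": 0, "claw": 0}
    - {"travel": [-0.68, 0.09, 0.07], "yaw": 0, "claw": 0}
    - {"travel": [-0.85, 0.09, 0.36], "yaw": 0, "claw": 0}
    - {"travel": [-1.03, 0.09, 0.67], "yaw": 0, "claw": 0}
    - {"travel": [-1.03, 0.09, 0.67], "yaw": 0, "claw": 0}

```text
time: 26.38
eef_pos: [612.8, 164.3, 149.0]
tcp_rot: [0.0, 0.998, -0.056, -0.0]
contact_force: [0.1, 0.0, -1.0]
finger_gap: 38.3
finger_force: 30.0
```

```bash
python3 - <<'E'
from h import *
look('black',20,16,'w20')
E
```

```text
t 26.43 eef [613.03 164.32 149.21] F [ 0.4  0.9 -3. ] gap 38.3
held pts 5086 2714 n_tool [ 0.487  0.009 -0.874] tilt deg(+ = leaning to tool +x) 29.1 ext [36.9 38.6] centre tool [-2.8  0.1 -5.3] world [610.2 164.6 154.5]
ring in jig [-0.2  7.2 68.3] axis in jig [-0.015 -0.011  1.   ]
post 24 40 29 y [-4.2 -1.  15.1] x [ 0.7 10.8]
post 40 62 140 y [-4.4  4.5 18.7] x [-10.6  10.3]
post 64 68 896 y [-1.6  7.2 15.9] x [-8.8  8.8]
```

Call:
servo_tool:
  series:
    - {"travel": [-0.2, 0, 0.35], "yaw": 0, "claw": 0}
    - {"travel": [-0.42, 0, 0.72], "yaw": 0, "claw": 0}
    - {"travel": [-0.42, 0, 0.72], "yaw": 0, "claw": 0}
    - {"travel": [-0.42, 0, 0.72], "yaw": 0, "claw": 0.6}
    - {"travel": [-0.42, 0, 0.72], "yaw": 0, "claw": 0.6}
    - {"travel": [-0.42, 0, 0.72], "yaw": 0, "claw": 0.6}

```text
time: 27.18
eef_pos: [609.2, 164.9, 142.4]
tcp_rot: [-0.0, 0.998, -0.057, 0.0]
contact_force: [-0.2, -1.0, 0.4]
finger_gap: 53.0
finger_force: 0.0
```

```bash
python3 - <<'E'
from h import *
look('black',20,16,'w21')
# press pose: near edge of tips on collar top centre (jig 0,7,64.2) + 12 mm along n
P=CC+JM@np.array([0,7,64.2+8]); hd=np.array([np.cos(_h),np.sin(_h),0])
go(P+9*hd,-6.3)
E
```

```text
t 27.23 eef [609.21 164.81 142.39] F [ 0.7 -0.1 -0.3] gap 52.9
held pts 4435 2741 n_tool [ 0.502 -0.004 -0.865] tilt deg(+ = leaning to tool +x) 30.1 ext [36.7 36.6] centre tool [-3.4 -0.7 -0.8] world [605.9 165.9 143.2]
ring in jig [ 1.6  8.1 56.3] axis in jig [0.002 0.002 1.   ]
post 24 40 30 y [-4.1 -0.6 14.8] x [ 1.  10.9]
post 40 62 143 y [-12.5  11.8  18.2] x [-10.5  10.6]
post 64 68 1586 y [-10.3   5.7  20.4] x [-10.6  10.4]Traceback (most recent call last):
  File "<stdin>", line 4, in <module>
NameError: name '_h' is not defined
```

Call:
servo_tool:
  series:
    - {"travel": [0, 0, -2], "yaw": 0, "claw": 0.6}
    - {"travel": [0.6, 0, -4], "yaw": 0, "claw": 0.6}
    - {"travel": [1.2, 0.03, -4], "yaw": 0, "claw": 0.3}
    - {"travel": [1.2, 0.03, -4], "yaw": 0, "claw": 0.3}
    - {"travel": [1.2, 0.03, -4], "yaw": 0, "claw": 0.3}
    - {"travel": [1.2, 0.03, -4], "yaw": 0, "claw": 0.3}

```text
time: 27.98
eef_pos: [620.3, 163.1, 181.5]
tcp_rot: [0.0, 0.998, -0.056, -0.001]
contact_force: [0.3, 1.0, 0.4]
finger_gap: 26.9
finger_force: 0.0
```

```bash
python3 - <<'E'
from h import *
d=cap('wrist','w22'); s=env.read_state(); print(s['finger_gap'],tojig(s['eef_pos']))
go([621.2,163.15,157.7],-6.3)
L=tojig(cloud(d).reshape(-1,3)); q=L[(abs(L[:,0])<11)&(abs(L[:,1]-7)<12)&(abs(L[:,2]-66)<.9)]; print(len(q),np.percentile(q,[2,50,98],axis=0).round(1))
cv2.imwrite('pics/w22c.png',cv2.resize(d['frame'][140:340,180:440,::-1],(780,600),interpolation=cv2.INTER_CUBIC))
E
```

```text
26.46330490939 [-4.7946274   6.90153455 97.08267865]
t 28.02 travel cm [ 0.07 -0.01  2.4 ] yaw -0.18 n 0.38374786844840136 xdir now -6.48 joints [-0.3   0.58 -0.04  1.61  0.02  0.95 -2.03]
474 [[-9.1 -1.4 65.1]
 [ 0.1  7.  66. ]
 [ 8.3 15.9 66.8]]
```

View pics/w22c.png

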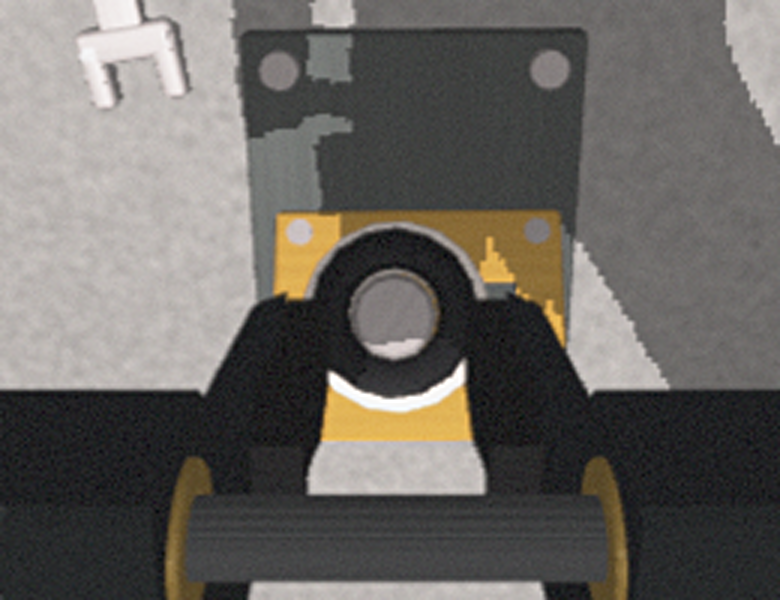

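Call:
servo_tool:
  series:
    - {"travel": [0.05, 0, 1.3], "yaw": 0, "claw": 0.3}
    - {"travel": [0.05, 0, 2.4], "yaw": 0, "claw": 0.3}
    - {"travel": [0.05, 0, 2.4], "yaw": 0, "claw": 0.3}
    - {"travel": [-0.15, 0, 2.75], "yaw": 0, "claw": 0.3}
    - {"travel": [-0.35, 0, 3.1], "yaw": 0, "claw": 0.3}
    - {"travel": [-0.45, 0, 3.27], "yaw": 0, "claw": 0.3}
    - {"travel": [-0.55, 0, 3.44], "yaw": 0, "claw": 0.3}
    - {"travel": [-0.55, 0, 3.44], "yaw": 0, "claw": 0.3}

```text
time: 29.02
eef_pos: [617.6, 163.8, 150.4]
tcp_rot: [-0.001, 0.998, -0.057, 0.002]
contact_force: [-0.1, -1.5, 11.6]
finger_gap: 26.6
finger_force: 5.1
```

```bash
cat >> h.py <<'E'
def stack(name,dz=(-30,70)):
    d=cap('wrist',name); s=env.read_state(); print('t',round(s['time'],2),'eef',s['eef_pos'].round(1),'jig',tojig(s['eef_pos']).round(1),'F',s['contact_force'].round(1),'Fn',(s['contact_force']@NA).round(1),'gap',round(s['finger_gap'],1))
    W=cloud(d); L=tojig(W.reshape(-1,3)); f=d['frame'].reshape(-1,3).astype(int); r=np.hypot(L[:,0],L[:,1]-7)
    dark=f.max(-1)<90
    for nm,a,b,lo,hi,x0 in (('collar',12,19,46,70,-99),('ins',20.5,23.5,28,52,-99),('bush',22.2,25,8,30,-99)):
        m=(r>a)&(r<b)&(L[:,2]>lo)&(L[:,2]<hi)&(abs(L[:,1]-7)<(10 if nm!='x' else 30))
        q=L[m]
        if len(q)>5: print(nm,len(q),np.percentile(q[:,2],[5,25,50,75,95]).round(1))
E
python3 - <<'E'
from h import *
stack('w23')
E
```

```text
t 29.07 eef [617.6 163.8 150.4] jig [ 8.3  7.2 68.5] F [-0.6 -1.6 11.9] Fn 10.1 gap 26.6
collar 854 [61.7 63.2 63.8 64.3 65. ]
ins 137 [46.7 47.5 48.  48.4 48.9]
```

Call:
servo_tool:
  series:
    - {"travel": [-0.1, 0, 0.17], "yaw": 0, "claw": 0.3}
    - {"travel": [-0.2, 0, 0.35], "yaw": 0, "claw": 0.3}
    - {"travel": [-0.3, 0, 0.52], "yaw": 0, "claw": 0.3}
    - {"travel": [-0.4, 0, 0.69], "yaw": 0, "claw": 0.3}
    - {"travel": [-0.5, 0, 0.87], "yaw": 0, "claw": 0.3}
    - {"travel": [-0.5, 0, 0.87], "yaw": 0, "claw": 0.3}

```text
time: 29.82
eef_pos: [613.1, 164.3, 142.4]
tcp_rot: [-0.001, 0.998, -0.057, 0.003]
contact_force: [-0.7, -2.0, 16.2]
finger_gap: 26.4
finger_force: 6.7
```

```bash
python3 - <<'E'
from h import *
stack('w24')
E
```

```text
t 29.88 eef [613.1 164.2 142.4] jig [ 8.4  7.2 59.4] F [-0.8 -2.5 15.9] Fn 13.5 gap 26.6
collar 833 [53.4 54.3 54.8 55.3 55.9]
ins 133 [37.6 38.3 38.7 39.1 39.8]
```

Moving down at ~14 N; about 3 mm remains.

Call:
servo_tool:
  series:
    - {"travel": [-0.1, 0, 0.17], "yaw": 0, "claw": 0.3}
    - {"travel": [-0.17, 0, 0.29], "yaw": 0, "claw": 0.3}
    - {"travel": [-0.22, 0, 0.38], "yaw": 0, "claw": 0.3}
    - {"travel": [-0.22, 0, 0.38], "yaw": 0, "claw": 0.3}

```text
time: 30.38
eef_pos: [611.7, 164.4, 139.6]
tcp_rot: [-0.001, 0.998, -0.057, 0.004]
contact_force: [-1.3, -2.8, 21.3]
finger_gap: 26.5
finger_force: 9.0
```

```bash
python3 - <<'E'
from h import *
stack('w25')
E
```

```text
t 30.43 eef [611.7 164.5 139.6] jig [ 8.5  7.2 56.2] F [-1.2 -3.  22.3] Fn 18.9 gap 26.2
collar 831 [50.5 51.4 51.8 52.3 53. ]
ins 164 [34.5 35.5 36.1 37.5 51.3]
```

Call:
servo_tool:
  series:
    - {"travel": [-0.08, 0, 0.13], "yaw": 0, "claw": 0.3}
    - {"travel": [-0.12, 0, 0.2], "yaw": 0, "claw": 0.3}
    - {"travel": [-0.12, 0, 0.2], "yaw": 0, "claw": 0.3}

```text
time: 30.8
eef_pos: [611.8, 164.7, 139.3]
tcp_rot: [-0.001, 0.998, -0.057, 0.005]
contact_force: [-3.2, -3.7, 30.4]
finger_gap: 26.4
finger_force: 12.6
```

```bash
python3 - <<'E'
from h import *
stack('w26')
E
```

```text
t 30.85 eef [611.8 164.7 139.3] jig [ 8.8  7.5 56. ] F [-2.9 -2.9 31.3] Fn 25.8 gap 26.5
collar 812 [50.6 51.3 51.8 52.3 53. ]
ins 171 [34.4 35.4 35.9 49.4 51.3]
```

Stopped dead (force rose, no motion): it is home. Back off along the axis, then up.

Call:
servo_tool:
  series:
    - {"travel": [0.3, 0, -0.52], "yaw": 0, "claw": 0.3}
    - {"travel": [1.0, 0, -1.7], "yaw": 0, "claw": 0.3}
    - {"travel": [1.2, 0, -5], "yaw": 0, "claw": 0.5}
    - {"travel": [1.2, 0, -10], "yaw": 0, "claw": 0.6}
    - {"travel": [1.2, 0, -13], "yaw": 0, "claw": 0.6}
    - {"travel": [1.2, 0, -13], "yaw": 0, "claw": 0.6}
    - {"travel": [1.2, 0, -13], "yaw": 0, "claw": 0.6}

```text
time: 31.72
eef_pos: [618.4, 163.2, 262.1]
tcp_rot: [0.0, 0.998, -0.057, -0.001]
contact_force: [-0.5, -0.4, -0.5]
finger_gap: 52.8
finger_force: 0.0
```

```bash
python3 - <<'E'
from h import *
stack('w27')
d=load('w27'); cv2.imwrite('pics/w27c.png',cv2.resize(d['frame'][130:290,200:420,::-1],(770,560),interpolation=cv2.INTER_CUBIC))
L=tojig(cloud(d).reshape(-1,3)); f=d['frame'].reshape(-1,3).astype(int); r=np.hypot(L[:,0],L[:,1]-7)
q=L[(r<19.5)&(abs(L[:,2]-52)<3)]; c=q.mean(0); n=np.linalg.svd(q-c)[2][2]; print('collar top',len(q),c.round(1),n.round(3),'bbox',((q.min(0)+q.max(0))/2).round(1))
q=L[(r>20.5)&(r<25)&(abs(L[:,2]-36)<3)]; print('ins top',len(q),np.median(q,0))
E
```

```text
t 31.77 eef [618.1 163.1 261.6] jig [-46.8   6.6 165.2] F [-0.3 -0.4 -0.7] Fn -0.8 gap 52.9
collar 290 [50.2 51.4 51.9 52.3 53. ]
ins 55 [30.9 34.3 35.2 35.8 49.5]
bush 6 [26.2 26.9 27.7 28.6 29.7]
collar top 774 [-0.4  7.2 51.9] [-0.005 -0.002  1.   ] bbox [ 0.1  7.1 51.6]
ins top 227 [-8.67306472  5.10170584 35.58206765]
```

View pics/w27c.png

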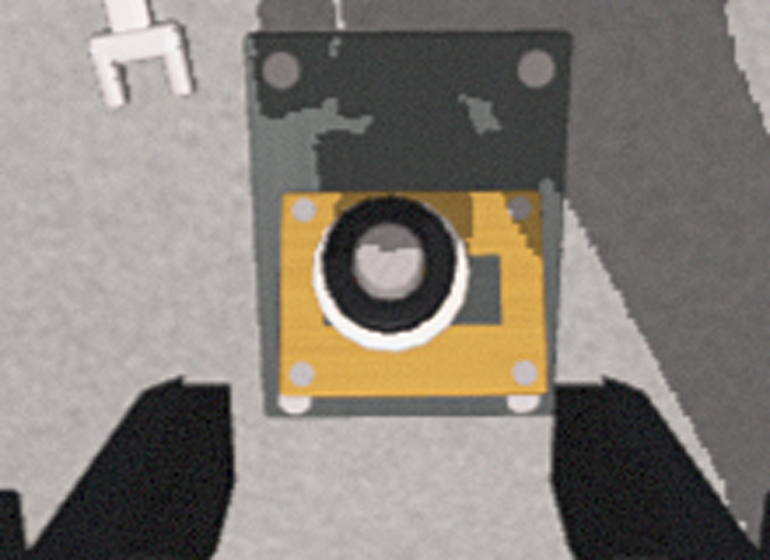

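The collar's top face is square at 51.9 mm (home is 52), and the stack is centred on the post with the gripper clear. I'm handing it in.

```bash
python3 -c "
from bench import env
print(env.hand_in())"
```

```text
the job is handed in; nothing more can be done
None
```

I threaded the bush, insulator and collar onto the post in that order and pushed the stack home until it stopped dead at about 26 N along the post. The last picture shows the collar's top face square at 51.9 mm (52 is home), and I handed the job in at about 32 s; no verdict was returned.

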